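# Close the burr chamber and lock the ring

### The job

The grinder has been cleaned and its closing ring is only loosely on. Screw the notched ring clockwise until you feel it seat, then turn it a little further the same way to bring the next notch in line with the locking bolt: the notch before would leave it loose, and going on beyond the next one would crush the spring. Push the bolt fully home into that notch and let go, leaving the other things on the table where they stand.

Things in the scene. Friction and masses are not known exactly. Their poses are not given: they have to be found in the camera images.
- grinder: Fixed coffee grinder: white slanted barrel on a black foot (225 x 150 mm, 28 mm high), about 280 mm tall. Origin under the middle of the foot, on the table; its front is -x (dosing cup; the barrel leans that way, 30 degrees from vertical), z up.
- deck (a point): Centre of the deck, the barrel's flat dark top face, 124 mm across, 215 mm above the table. z points out of the deck along the ring's axis, 30 degrees from vertical; y points, level, from the axis to the locking bolt; x points up the slope. The bolt's guide block stands on the deck at +y, 48 to 66 mm from the axis, 30 mm wide, 20 mm high.
- ring_grip (a point): Castellated aluminium closing ring on the deck, turning about the deck's z; clockwise seen from outside tightens. This point: on the axis in the middle of its round knurled grip (58 mm across, 20 to 60 mm above the deck), 44 mm above the deck; z along the axis away from the deck; x points to the middle of one notch. Turns with about 0.2 Nm and stays where it is left.
- ring_notch (a point): One of the six like notches in the ring's flange, 60 degrees apart, 13 mm wide, cut from the rim (44 mm from the axis) in to 34 mm from the axis. The flange lies 6 to 20 mm above the deck. This point: middle of the notch, 40 mm from the axis, at the flange's top; axes as ring_grip.
- carrier_top (a point): Burr carrier, the dark disc down the ring's throat, on the axis 30 mm above the deck while free. The ring meets it (seats) at an unknown angle, 0.7 to 2.7 rad on from the start. From there the ring takes 1 Nm to turn, pushes back with 0.4 to 0.7 Nm when held still, springs back 0.04 rad when let go, and sinks the carrier 1 mm per further radian (back up if turned back).
- bolt_knob (a point): Upright steel knob of the locking bolt, 14 mm across, 8 to 52 mm above the deck, 84 mm from the ring's axis while the bolt is out (74 mm when home). This point: on its centre line, 40 mm above the deck; axes as the deck's. The bolt slides towards the ring's axis (-y of the deck) with about 3 N and stays where it is left.
- bolt_nose (a point): Tip of the bolt's round-nosed steel rod, 9 mm across, 13 mm above the deck, 46 mm from the axis while out and 36 mm when home. It runs against the ring's teeth unless a notch is in line with it to within about 2 mm (3 degrees).
- bolt (a joint): How far the bolt has been pushed in towards the ring's axis: 0 m out, 0.010 m fully home.
- bowl_a: Bystander: plum-coloured ceramic cupping bowl, 94 mm across, 58 mm high, origin under its middle.
- bowl_b: Bystander: the same kind of bowl, on the grinder's other side, origin under its middle.
- hopper: Bystander: the grinder's clear plastic bean hopper, taken off, 112 mm across, 130 mm high, origin under its middle.
- brush: Bystander: cleaning brush lying flat, about 145 mm long, origin under its middle.

How it is judged:
By the outcome, as a careful person would: the job done as asked, in the order asked, and still so for the second after the job is handed in, with the robot touching nothing.
It also fails if it takes over 72 s, if anything falls off the work surface, if the arm or the gripper's body presses on something with over 40 N, if the wrist force passes 120 N, or if a joint passes its speed limit or range.

### The arm

A 6-joint arm with a two-finger parallel gripper is mounted at the origin on the work surface. World frame = base frame: x ahead of the robot, y to its left, z up, the work surface at z = 0. Lengths are in m, angles in rad, forces in N, time in s.
With the tool pointing down it reaches from about 0.35 to 0.775 m from the base axis. Payload 7.3 kg.
Tool frame: the origin (TCP) lies between the finger pads; the fingertips stand 19 mm ahead of it and the grasp point (between the pads) is the TCP (nose_length is the distance from the TCP to the fingertips, in m); z points along the fingers, y is the line along which they close (so a half turn about z gives the same grasp; the last joint's range is limited). The gripper opens to 92 mm and grips with 3 to 60 N. Pads are 19 mm wide; open, the fingers measure 130 mm over their backs; the gripper's body (75 mm by 190 mm) begins 47 mm behind the grasp point.
Start: joints at [0.969, 0.342, 1.524, -0, 1.275, -0.146], TCP at [0.231, 0.471, 0.246] pointing down, gripper open.
Joint ranges: [-2.53, 2.53], [-0.77, 2.02], [0.04, 2.7], [-1, 4.14], [0.28, 2.66], [-3.11, 3.11]. Speed limits (rad/s): [2.57, 2.57, 3.14, 3.14, 3.14, 3.14].

### API

Orientations are given as a rotation vector (axis times angle).
In Python, from workcell import state, camera, camera_info, finish_job, nose_length gives the robot as it stands.
- The arm moves only by the tool jog_arm, never from a script. Its argument "commands" is one flat list of numbers, 5 for each row, row after row: the shift along the tool's x, y, z in m, then the turn about the tool's z in rad, then the opening, from 0 (shut) to 1 (fully open). In form: [tx, ty, tz, spin, hand, tx, ty, tz, spin, hand, ...]. A call has 1 to 12 rows; each row shifts and turns the commanded pose from where the row before left it, along the tool's axes as they then stand; what a row does not reach is not made up. A row lasts 1/8 s, in which the tool goes at most 62.5 mm and 10.7 degrees, less where a joint would pass 70% of its speed; a pose out of reach is approached as far as the arm can. A call with a gripper value outside its range is refused whole. The fingers move at their own pace and stop on an object; "grip_force" is the grip in N (left out, the last holds). Time passes only in rows, so rows that do not move let the fingers close. It gives the time, the measured TCP pose, the force, the opening and the grip force at its end, in the units of the state.
- state(): the state, without advancing time (a new reading comes with each control period).
- camera(name): name is "scene" or "top" or "wrist"; returns (picture, depth): 480x640x3 uint8, red, green, blue; 480x640 float32, m along the optical axis (not along the pixel's ray), 0 where there is no reading.
- camera_info(name): a dict with "intrinsics" (3x3 intrinsics, pixels), "xyz" and "attitude" of the camera in the world; the wrist camera has in their place "T_tool_cam" (4x4, takes a point from camera to tool coordinates, whose origin is the TCP and whose axes are the flange's). Camera axes: x right, y up, looking along -z (the intrinsics and any distortion apply to the point x, -y, -z); pixel columns grow to the right and rows downward; lengths in m; the calibration is good to about 2 mm. A picture is of the moment at which its call begins: read the wrist's pose just before it. camera_info takes no time and is no camera call.
- finish_job(): hands the job in; it is judged then, once.
The state is a dict: "time": time; "joint_positions": joint angles; "dq": joint speeds; "effort": joint torques, N m; "tcp_pos": TCP position; "tool_rot": TCP orientation; "ft_force": force on the tool from outside, world axes, zero at the start; "moment": the same for the moment, N m; "finger_gap": finger opening in m; "finger_force": force on a finger pad.
Only numpy, scipy, OpenCV 4.12 (cv2) and the standard library are available. Lean on these libraries where they do the work, as an engineer would, in place of code of your own. Each camera call takes 0.05 s, during which the arm holds its last target. There are 200 camera calls.

## Working session

There is one attempt and no reset: what is moved stays moved. The work goes in short steps, Python scripts to look and compute and a tool call to move; the robot and the scene stay as the last step left them, time stands still between calls to the robot, and variables do not carry over. Pictures are saved under pics/ and viewed, at most 10 in all, crops included, and the job is handed in when it is done.

Besides the shell and the picture viewer there is one more tool, called after "Request:" in YAML: its name, and indented under it one key for each argument. jog_arm: Moves the arm, as the interface text tells. Its arguments: {"type":"object","properties":{"commands":{"type":"array"},"grip_force":{"type":"number"}},"required":["commands"]}

```bash
mkdir -p pics; ls
python3 - <<'E'
from workcell import *
import cv2,numpy as np
s=state();print(s)
for n in ["scene","top","wrist"]:
    p,d=camera(n);cv2.imwrite(f"pics/{n}0.png",p[:,:,::-1]);np.save(f"pics/{n}0.npy",d);print(n,camera_info(n))
print(nose_length)
E
```

```text
pics
{'time': 0.0, 'joint_positions': array([ 9.69022675e-01,  3.42734256e-01,  1.52504290e+00,  2.39268101e-06,
        1.27538478e+00, -1.46014576e-01]), 'dq': array([ 7.76758261e-04,  3.88751923e-04, -2.91712408e-03,  4.30023645e-04,
        8.33442901e-04,  3.95554353e-05]), 'effort': array([ 1.18110063e-03, -4.31243169e+01, -2.44219190e+01,  7.17825419e-02,
        5.60674549e-02, -1.39058270e-04]), 'tcp_pos': array([0.23084119, 0.47109715, 0.24502992]), 'tool_rot': array([-7.09595616e-01, -3.05981353e+00,  2.29297761e-03]), 'ft_force': array([ 0.16976716,  0.03751341, -0.98383647]), 'moment': array([ 0.02800234,  0.03032605, -0.00232916]), 'finger_force': 0.0, 'finger_gap': 0.09214255329118114}
scene {'intrinsics': array([[547.02865249,   0.        , 322.20808475],
       [  0.        , 547.02865249, 230.99821262],
       [  0.        ,   0.        ,   1.        ]]), 'xyz': array([ 1.06544225, -0.86829579,  0.93996102]), 'attitude': array([0.86869066, 0.2652172 , 0.49754223])}
top {'intrinsics': array([[521.21281723,   0.        , 330.48726758],
       [  0.        , 521.21281723, 237.88226829],
       [  0.        ,   0.        ,   1.        ]]), 'xyz': array([ 0.30593863, -0.05434655,  1.25795595]), 'attitude': array([ 0.1758775 , -0.16708317, -1.56923594])}
wrist {'intrinsics': array([[366.88086403,   0.        , 312.71413056],
       [  0.        , 366.88086403, 236.8756519 ],
       [  0.        ,   0.        ,   1.        ]]), 'T_tool_cam': array([[ 3.86438476e-04,  9.63619449e-01,  2.67277774e-01,
         7.11362494e-02],
       [ 9.99999723e-01, -2.02366299e-04, -7.16237139e-04,
         3.66235955e-04],
       [-6.36092023e-04,  2.67277976e-01, -9.63619260e-01,
        -1.38200613e-01],
       [ 0.00000000e+00,  0.00000000e+00,  0.00000000e+00,
         1.00000000e+00]])}
0.019
```

View pics/scene0.png

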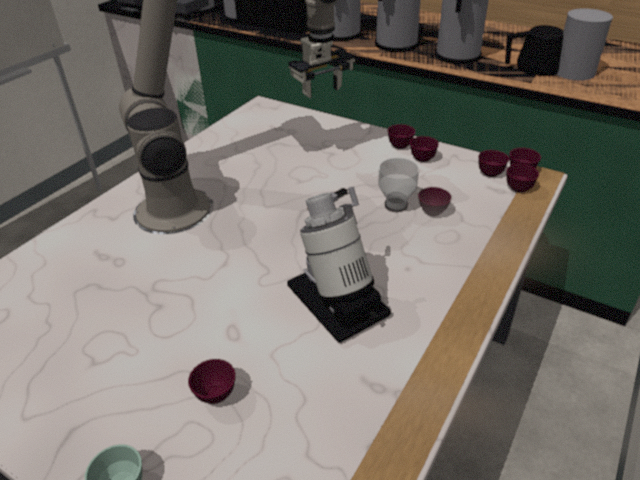

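View pics/top0.png

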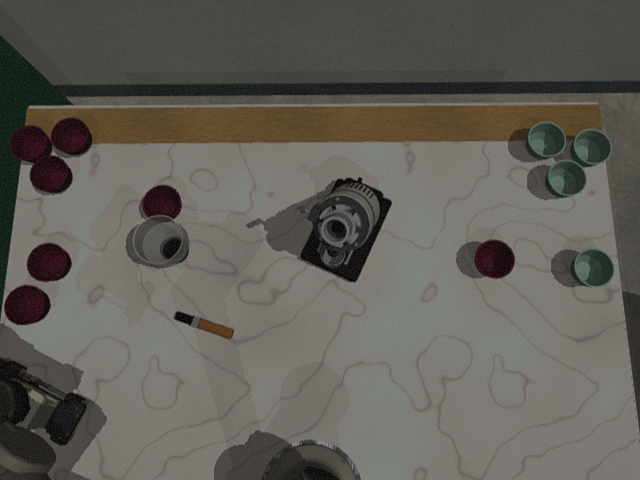

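The grinder stands near top-picture pixel (340,230), with the knob on its +y side (scene pixel 345,190). A bowl is at top pixel (162,203) and another at (495,258), the hopper is at (160,242), and the brush is at (205,325). Next I'll fit the grinder pose from depth.

```bash
cat > h.py <<'E'
import numpy as np, cv2
from workcell import *
from scipy.spatial.transform import Rotation as R
def cloud(d,K,Rm,t):
    v,u=np.mgrid[:480,:640]
    P=np.stack([(u-K[0,2])/K[0,0]*d,-(v-K[1,2])/K[1,1]*d,-d],-1)
    return P@Rm.T+t
def campose(n,s=None):
    i=camera_info(n);K=i["intrinsics"]
    if n!="wrist": return K,R.from_rotvec(i["attitude"]).as_matrix(),i["xyz"]
    T=np.eye(4);T[:3,:3]=R.from_rotvec(s["tool_rot"]).as_matrix();T[:3,3]=s["tcp_pos"]
    T=T@i["T_tool_cam"];return K,T[:3,:3],T[:3,3]
def proj(P,K,Rm,t):
    q=(np.atleast_2d(P)-t)@Rm;return np.c_[K[0,2]-K[0,0]*q[:,0]/q[:,2],K[1,2]+K[1,1]*q[:,1]/q[:,2]]
def deckR(yaw):
    c,s=np.cos(yaw),np.sin(yaw);Z=np.array([[c,-s,0],[s,c,0],[0,0,1]])
    k=np.sqrt(3)/2
    return Z@np.array([[k,0,-.5],[0,1,0],[.5,0,k]])
E
python3 - <<'E'
from h import *
d=np.load("pics/top0.npy");C=cloud(d,*campose("top"))
W=C[150:300,290:400].reshape(-1,3)
foot=W[(W[:,2]>.018)&(W[:,2]<.04)]
print("table z",np.median(C[300:420,420:600,2]),"foot",len(foot),np.median(foot[:,2]))
r=cv2.minAreaRect(foot[:,:2].astype(np.float32)*1000);print(r,cv2.boxPoints(r))
for n,v,u in [("ringthroat",229,338),("knurl",228,322),("bolt",193,345),("h",242,160),("b",203,162),("b2",258,495),("br",325,205)]:
    print(n,C[v,u])
H=W[W[:,2]>.2];print(len(H),H.mean(0),H.min(0),H.max(0))
# local normals: points on plane tilt: RANSAC on high points
rng=np.random.default_rng(0);best=None
for _ in range(3000):
    a=H[rng.choice(len(H),3,False)];n=np.cross(a[1]-a[0],a[2]-a[0]);L=np.linalg.norm(n)
    if L<1e-5: continue
    n/=L;n*=np.sign(n[2]);
    if abs(n[2]-.866)>.06: continue
    k=np.sum(abs((H-a[0])@n)<.0015)
    if best is None or k>best[0]: best=(k,n,a[0])
k,n,p=best;I=H[abs((H-p)@n)<.002];c=I.mean(0);n=np.linalg.svd(I-c)[2][2];n*=np.sign(n[2]);print(k,c,n,np.degrees(np.arccos(n[2])),"yaw",np.arctan2(-n[1],-n[0]))
p=cv2.imread("pics/top0.png");q=cv2.imread("pics/scene0.png")
cv2.imwrite("pics/c0.png",np.hstack([cv2.resize(p[160:290,280:410],(400,400),interpolation=2),cv2.resize(q[170:270,280:380],(400,400),interpolation=2)]))
E
```

```text
table z -0.001015026928247953 foot 1857 0.026530865566131157
((604.0347290039062, -86.23036193847656), (149.64393615722656, 224.79478454589844), 64.93644714355469) [[ 470.52454 -106.39282]
 [ 674.1523  -201.62112]
 [ 737.5449   -66.0679 ]
 [ 533.9172    29.1604 ]]
ringthroat [ 0.55008867 -0.06432907  0.23923876]
knurl [ 0.54720969 -0.03263929  0.2604948 ]
bolt [ 0.62778078 -0.07937035  0.23207632]
h [0.56961698 0.36200019 0.03446042]
b [0.67517103 0.3728416  0.00732087]
b2 [ 0.53013705 -0.44663952  0.01120061]
br [0.37272343 0.24812571 0.01846119]
2897 [ 0.56814044 -0.0704854   0.26280079] [ 0.30593863 -0.13632205  0.20001503] [0.64671531 0.02323376 1.25795595]
454 [ 0.58477094 -0.08359339  0.22669514] [-0.45107175  0.20881602  0.86771547] 29.80576153041854 yaw -0.4335568369206194
```

View pics/c0.png

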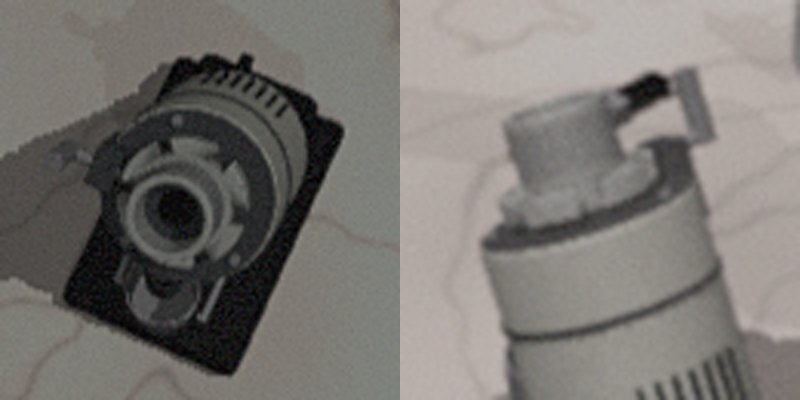

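Run:
```python
from h import *
from scipy.optimize import least_squares
d=np.load("pics/top0.npy");C=cloud(d,*campose("top"))
yaw=-.436;D=deckR(yaw)
W=C[150:300,280:400].reshape(-1,3);W=W[(W[:,2]>.2)&(W[:,2]<.35)]
g=np.array([.572,-.072,.215])
for it in range(4):
    L=(W-g)@D
    A=L[(abs(L[:,2]-.06)<.004)&(np.hypot(L[:,0],L[:,1])<.04)]
    c,r=cv2.minEnclosingCircle((A[:,:2]*1000).astype(np.float32))
    print(len(A),A.mean(0),np.median(A[:,2]),c,r)
    m=A[:,:2].mean(0)
    F=L[(abs(L[:,2]-.02)<.004)&(np.hypot(*L[:,:2].T)<.048)];print("flange",len(F),F.mean(0))
    b=D@np.array([c[0]/1000,c[1]/1000,0]);
    b-=D[:,2]*(b[2]/D[2,2]);g=g+b;print(g)
L=(W-g)@D
K=L[(L[:,1]>.074)&(L[:,1]<.1)&(L[:,2]>.03)];print("knob",len(K),np.median(K,0),K.min(0),K.max(0))
rad=np.hypot(L[:,0],L[:,1]);an=np.degrees(np.arctan2(L[:,1],L[:,0]))
S=(rad>.036)&(rad<.043)&(L[:,2]<.03)
for a in range(-180,180,6):
    q=S&(an>=a)&(an<a+6)
    print(a,int(q.sum()),np.round(np.median(L[q,2])*1000,1) if q.any() else None,end="; ")
print(C[210,300],(C[210,300]-g)@D)
from workcell import state
print(g,D)
```

```text
247 [-0.00366294  0.00020523  0.0604528 ] 0.060496733290426596 (-3.940333366394043, 0.4813983738422394) 29.468915939331055
flange 478 [ 0.00741045 -0.00308521  0.0205915 ]
[ 0.56807905 -0.06964213  0.215     ]
228 [-0.00055171  0.00016707  0.05884635] 0.058508937324678705 (-0.01295009721070528, 0.6494314670562744) 29.090181350708008
flange 446 [ 0.01160938 -0.00345541  0.01892624]
[ 0.56833976 -0.06904714  0.215     ]
228 [-0.00053876 -0.00048236  0.05883888] 0.058501460582568054 (-2.256762030583559e-07, -2.108456698124428e-07) 29.09018325805664
flange 446 [ 0.01162233 -0.00410484  0.01891876]
[ 0.56833976 -0.06904714  0.215     ]
228 [-0.00053876 -0.00048236  0.05883888] 0.05850146045227385 (8.069927730502968e-07, -5.606169395377947e-08) 29.090181350708008
flange 446 [ 0.01162233 -0.00410484  0.01891876]
[ 0.56833976 -0.06904714  0.215     ]
knob 61 [0.00281392 0.082219   0.04936078] [-0.00701805  0.07637708  0.03044606] [0.00763738 0.08989683 0.0539553 ]
-180 0 None; -174 1 21.1; -168 2 17.2; -162 3 17.6; -156 4 17.5; -150 3 15.8; -144 0 None; -138 0 None; -132 6 17.2; -126 7 18.5; -120 5 18.6; -114 8 17.5; -108 6 17.8; -102 7 18.3; -96 11 16.1; -90 9 -2.0; -84 7 -0.5; -78 0 None; -72 6 18.5; -66 8 19.4; -60 6 18.7; -54 8 18.6; -48 8 20.6; -42 8 16.5; -36 8 18.7; -30 7 -1.3; -24 8 0.4; -18 7 -1.7; -12 8 17.6; -6 8 18.5; 0 10 18.5; 6 10 17.8; 12 8 18.4; 18 10 18.0; 24 6 17.3; 30 3 1.2; 36 5 -1.7; 42 8 -1.2; 48 15 14.8; 54 5 17.7; 60 8 19.4; 66 7 18.3; 72 8 19.4; 78 5 18.8; 84 6 18.3; 90 2 17.2; 96 4 0.4; 102 4 -0.1; 108 15 14.0; 114 3 19.4; 120 6 17.8; 126 4 19.6; 132 2 18.8; 138 2 19.9; 144 1 20.1; 150 0 None; 156 0 None; 162 0 None; 168 0 None; 174 1 23.1; [0.58414602 0.01096827 0.26075919] [0.006023   0.07920508 0.04936078]
[ 0.56833976 -0.06904714  0.215     ] [[ 0.78500715  0.42231706 -0.45322409]
 [-0.3657373   0.90644818  0.21115853]
 [ 0.5         0.          0.8660254 ]]
```

Request:
jog_arm:
  commands: [0, 0, -0.045, 0, 1, 0, 0, -0.045, 0, 1, 0, 0, -0.045, -0.019, 1, -0.05, -0.03, 0, 0, 1, -0.05, -0.03, 0, 0, 1, -0.05, -0.03, 0, 0, 1, -0.05, -0.03, 0, 0, 1, -0.05, -0.03, 0, 0, 1]

```text
time: 1.15
tcp_pos: [0.3948, 0.228, 0.3806]
tool_rot: [-0.68, -3.067, -0.0]
ft_force: [0.9, -0.2, -0.4]
finger_gap: 0.0918
finger_force: 0.0
```

Request:
jog_arm:
  commands: [-0.05, -0.03, 0, 0, 1, -0.05, -0.035, 0, 0, 1, -0.05, -0.035, 0, 0, 1, -0.05, -0.035, 0, 0, 1, -0.05, -0.035, 0, 0, 1, -0.014, -0.02, 0, 0, 1, 0, 0, 0, 0, 1]

```text
time: 2.02
tcp_pos: [0.5531, -0.0558, 0.3797]
tool_rot: [-0.685, -3.064, -0.0]
ft_force: [-1.0, 0.6, 0.3]
finger_gap: 0.092
finger_force: 0.0
```

```bash
cat >> h.py <<'E'
def look(tag,g=(.5683,-.0690,.215),yaw=-.436,fit=True,cam="wrist"):
    s=state();p,d=camera(cam);cv2.imwrite(f"pics/{tag}.png",p[:,:,::-1]);np.save(f"pics/{tag}.npy",d)
    M=campose(cam,s);C=cloud(d,*M);g=np.array(g);D=deckR(yaw)
    W=C[d>0];L=(W-g)@D
    return s,p,d,M,C,L,g,D
def notches(L,lo=-180,hi=180,c=(0,0),zoff=0):
    x,y=L[:,0]-c[0],L[:,1]-c[1];rad=np.hypot(x,y);an=np.degrees(np.arctan2(y,x))
    S=(rad>.0355)&(rad<.0425)&(L[:,2]<.035+zoff)&(an>lo)&(an<hi)&(L[:,2]>-.006)
    low=an[S&(L[:,2]<.012+zoff)]
    # phase mod 60
    ph=np.angle(np.mean(np.exp(1j*np.radians(low*6))))/6
    return np.degrees(ph)%60,len(low)
E
python3 - <<'E'
from h import *
s,p,d,M,C,L,g,D=look("w1")
print(s["tcp_pos"],s["joint_positions"])
for it in range(3):
    A=L[(abs(L[:,2]-.06)<.003)&(np.hypot(L[:,0],L[:,1])<.035)]
    c,r=cv2.minEnclosingCircle((A[:,:2]*1000).astype(np.float32));print(len(A),np.median(A[:,2]),c,r,A[:,:2].mean(0))
F=L[(abs(L[:,2]-.02)<.004)&(np.hypot(*L[:,:2].T)<.046)];print("flange",len(F),np.median(F[:,2]))
F=L[(abs(L[:,2])<.005)&(np.hypot(*L[:,:2].T)<.062)&(np.hypot(*L[:,:2].T)>.046)];n=np.linalg.svd(F-F.mean(0))[2][2];print("deck",len(F),np.median(F[:,2]),n)
F=L[(abs(L[:,2]-.03)<.006)&(np.hypot(*L[:,:2].T)<.012)];print("carrier",len(F),np.median(F[:,2]) if len(F) else 0)
K=L[(L[:,1]>.07)&(L[:,1]<.1)&(L[:,2]>.046)&(abs(L[:,0])<.02)];print("knob",len(K),K.min(0),K.max(0),np.median(K,0))
a=np.array(c)/1000
print("notch",notches(L,c=a),notches(L,20,60,a),notches(L,80,120,a))
E
```

```text
[ 0.55312886 -0.05579656  0.37971317] [-2.38390727e-01  3.41098672e-01  1.16312048e+00 -1.07358939e-05
  1.63913300e+00 -1.36930468e+00]
1821 0.05894718317813191 (-0.12045563757419586, 0.8914626240730286) 28.931259155273438 [0.00105584 0.00081372]
1821 0.05894718317813191 (-0.12045563757419586, 0.8914626240730286) 28.931259155273438 [0.00105584 0.00081372]
1821 0.05894718317813191 (-0.12045563757419586, 0.8914626240730286) 28.931259155273438 [0.00105584 0.00081372]
flange 2679 0.01901156827669746
deck 5061 -0.0008055583721340611 [ 0.00304281 -0.00133257  0.99999448]
carrier 723 0.03162847102239393
knob 294 [-0.0062353   0.07768165  0.0463781 ] [0.00713493 0.0913227  0.05347303] [0.00084764 0.08394315 0.05093078]
notch (np.float64(39.78276212755156), 440) (np.float64(42.98751952668239), 121) (np.float64(44.957130588892824), 90)
```

View pics/w1.png

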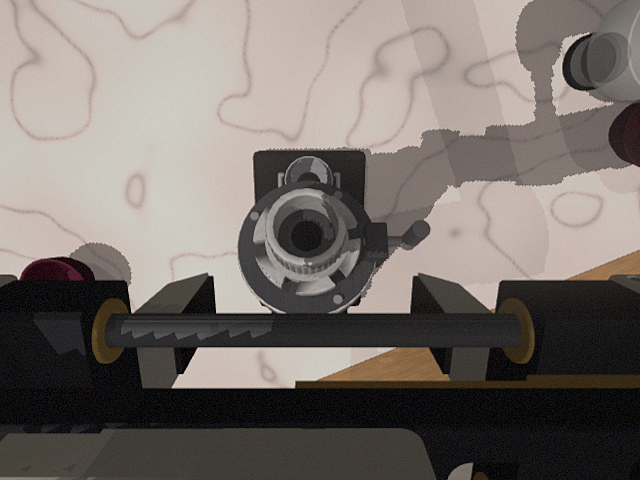

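```bash
cat >> h.py <<'E'
G=(.5686,-.0686,.2142)
def phase(L):
    x,y,z=L.T;rad=np.hypot(x,y);an=np.degrees(np.arctan2(y,x))
    S=(rad>.0365)&(rad<.0430)&(z<.024)&(z>-.004);z=z[S];an=an[S];rad=rad[S]
    low=np.where(z<.017,1,-1)*1.;best=[]
    ph=np.arange(0,60,.25)
    for f in ph:
        da=(an-f+30)%60-30;ins=abs(rad*np.sin(np.radians(da)))<.0065
        best.append(np.mean(np.where(ins,low,-low)))
    best=np.array(best);m=best>best.max()-.01
    i=best.argmax();k=ph[m];k=(k-ph[i]+30)%60-30
    return round((ph[i]+k.mean())%60,2),round(best.max(),3),len(z)
E
python3 - <<'E'
from h import *
for n in ["top0"]:
    C=cloud(np.load("pics/top0.npy"),*campose("top"));print(phase((C.reshape(-1,3)-G)@deckR(-.436)))
s=state();d=np.load("pics/w1.npy");L=(cloud(d,*campose("wrist",s))[d>0]-G)@deckR(-.436);print(phase(L))
n=deckR(-.436)[:,2];P=np.array(G)+.054*n
T=R.from_rotvec(s["tool_rot"]).as_matrix()
h=np.degrees(np.arctan2(T[1,1],T[0,1]));print(P,"tool-frame shift",T.T@(P-s["tcp_pos"]),"ty heading",h,"decky",90-np.degrees(.436))
E
```

```text
(np.float64(38.88), np.float64(0.675), 314)
(np.float64(41.0), np.float64(0.832), 1713)
[ 0.5441259  -0.05719744  0.26096537] tool-frame shift [ 0.00657901 -0.0062355   0.11917025] ty heading 64.8868373448235 decky 65.01904013229611
```

Request:
jog_arm:
  commands: [0.0066, -0.0062, 0, -0.15, 0.8, 0, 0, 0.03, -0.15, 0.8, 0, 0, 0.03, -0.15, 0.8, 0, 0, 0.03, 0, 0.8, 0, 0, 0.02, 0, 0.8, 0, 0, 0.007, 0, 0.8, 0, 0, 0, 0, 0.8]
  grip_force: 60

```text
time: 2.95
tcp_pos: [0.5443, -0.056, 0.2641]
tool_rot: [-0.022, 3.141, 0.0]
ft_force: [-0.7, -0.1, 0.6]
finger_gap: 0.0734
finger_force: 0.0
```

Run:
```python
from h import *
s,p,d,M,C,L,g,D=look("w2",G)
print(s["tcp_pos"],s["moment"],(s["tcp_pos"]-G)@D,phase(L),s["ft_force"])
```

```text
[ 0.54432891 -0.05604757  0.26411636] [-0.01400259 -0.02783341 -0.00621116] [0.00131431 0.00112803 0.05687963] (np.float64(40.0), np.float64(0.884), 2160) [-0.69426701 -0.13699365  0.56902756]
```

View pics/w2.png

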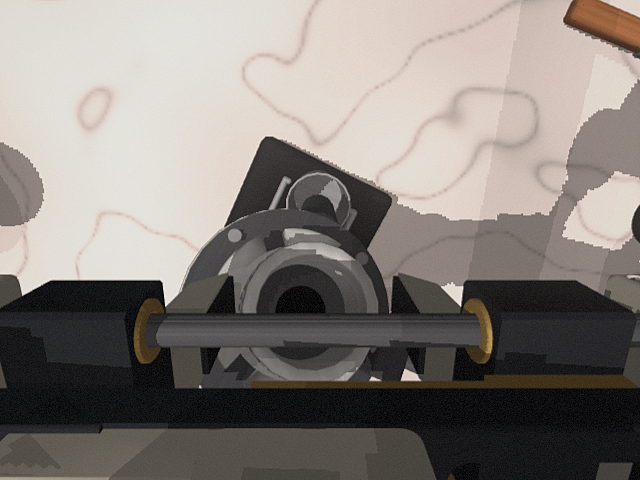

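Request:
jog_arm:
  commands: [0.001, -0.001, 0, 0, 0, 0, 0, 0, 0, 0, 0, 0, 0, 0, 0, 0, 0, 0, 0, 0]

```text
time: 3.5
tcp_pos: [0.5437, -0.0588, 0.2645]
tool_rot: [-0.02, 3.14, -0.003]
ft_force: [-1.2, -5.4, 4.2]
finger_gap: 0.0595
finger_force: 58.6
```

Request:
jog_arm:
  commands: [0, 0, 0, 0.05, 0, 0, 0, 0, 0.05, 0, 0, 0, 0, 0.05, 0]

```text
time: 3.88
tcp_pos: [0.5432, -0.0579, 0.2647]
tool_rot: [0.216, 3.133, 0.001]
ft_force: [-2.5, -4.3, 6.1]
finger_gap: 0.0583
finger_force: 57.0
```

```bash
cat > st.py <<'E'
from h import *
import sys
s,p,d,M,C,L,g,D=look(sys.argv[1],G)
T=R.from_rotvec(s["tool_rot"]).as_matrix();h=np.arctan2(T[1,1],T[0,1])
w=(np.pi/2-.436-h);w=(w+np.pi/2)%np.pi-np.pi/2
F=L[(abs(L[:,2]-.03)<.006)&(np.hypot(*L[:,:2].T)<.010)]
print(round(s["time"],2),"psi",round(w,3),"phase",phase(L),"q6",round(s["joint_positions"][5],3),"deck",np.round((s["tcp_pos"]-g)@D*1000,1),"F",np.round(s["ft_force"],1),"Mdeckz",round(s["moment"]@D[:,2],2),"M",np.round(s["moment"],2),"gap",round(s["finger_gap"],4),s["finger_force"],"carrier",len(F),np.median(F[:,2]) if len(F) else 0)
E
python3 st.py s1
```

```text
3.88 psi -0.299 phase (np.float64(34.17), np.float64(0.932), 2030) q6 -1.68 deck [ 1.4 -1.  57.5] F [-2.5 -4.3  6.1] Mdeckz 0.57 M [0.56 0.21 0.9 ] gap 0.0583 57.00903832912445 carrier 688 0.03245063711060202
```

Request:
jog_arm:
  commands: [0, 0, 0, 0.08, 0, 0, 0, 0, 0.08, 0, 0, 0, 0, 0.07, 0, 0, 0, 0, 0.07, 0]

```text
time: 4.42
tcp_pos: [0.545, -0.0575, 0.2635]
tool_rot: [0.681, 3.063, 0.004]
ft_force: [-0.2, -2.4, 3.2]
finger_gap: 0.057
finger_force: 59.9
```

```bash
python3 st.py s2
```

```text
4.42 psi 0.001 phase (np.float64(24.5), np.float64(0.957), 2375) q6 -1.38 deck [ 2.1  0.1 55.7] F [-0.2 -2.4  3.2] Mdeckz 0.45 M [ 1.1  -0.77  1.28] gap 0.057 59.888834953308105 carrier 753 0.032430213207967865
```

Request:
jog_arm:
  commands: [0, 0, 0, 0.08, 0, 0, 0, 0, 0.08, 0, 0, 0, 0, 0.07, 0, 0, 0, 0, 0.07, 0, 0, 0, 0, 0.07, 0, 0, 0, 0, 0.07, 0]

```text
time: 5.22
tcp_pos: [0.5429, -0.0537, 0.266]
tool_rot: [-1.33, -2.844, -0.013]
ft_force: [-14.8, 13.4, 21.6]
finger_gap: 0.0581
finger_force: 65.8
```

```bash
python3 st.py s3
```

```text
5.22 psi 0.439 phase (np.float64(9.5), np.float64(0.959), 1712) q6 -0.942 deck [ 0.2  2.7 59.6] F [-14.8  13.4  21.6] Mdeckz -0.19 M [4.2  0.46 1.87] gap 0.0581 65.83459774497896 carrier 517 0.032430743140741514
```

Request:
jog_arm:
  commands: [0, 0, 0, 0, 0.8, 0, 0, 0, 0, 0.8, 0, 0, 0, 0, 0.8]

```text
time: 5.65
tcp_pos: [0.5433, -0.0579, 0.2632]
tool_rot: [-1.333, -2.844, -0.0]
ft_force: [0.6, -0.8, -0.2]
finger_gap: 0.0732
finger_force: 0.0
```

```bash
python3 st.py s4
```

```text
5.65 psi 0.441 phase (np.float64(9.5), np.float64(0.952), 2131) q6 -0.941 deck [ 0.7 -1.  56.2] F [ 0.6 -0.8 -0.2] Mdeckz 0.03 M [-0.03  0.06 -0.  ] gap 0.0732 0.0 carrier 722 0.03243233479856161
```

Request:
jog_arm:
  commands: [0, 0, 0, -0.17, 0.8, 0, 0, 0, -0.17, 0.8, 0, 0, 0, -0.17, 0.8, 0, 0, 0, -0.17, 0.8, 0, 0, 0, -0.17, 0.8, 0, 0, 0, 0, 0.8]

```text
time: 6.45
tcp_pos: [0.5433, -0.0581, 0.2634]
tool_rot: [-0.045, -3.141, -0.0]
ft_force: [-0.7, -0.5, -0.3]
finger_gap: 0.0735
finger_force: 0.0
```

```bash
python3 st.py s5
```

```text
6.45 psi -0.407 phase (np.float64(9.12), np.float64(0.904), 1959) q6 -1.789 deck [ 0.9 -1.1 56.3] F [-0.7 -0.5 -0.3] Mdeckz -0.03 M [ 0.01 -0.03 -0.03] gap 0.0735 0.0 carrier 677 0.03243775670553239
```

Request:
jog_arm:
  commands: [0, 0.001, 0, 0, 0, 0, 0, 0, 0, 0, 0, 0, 0, 0, 0, 0, 0, 0, 0.08, 0, 0, 0, 0, 0.08, 0, 0, 0, 0, 0.08, 0, 0, 0, 0, 0.08, 0, 0, 0, 0, 0.08, 0]

```text
time: 7.5
tcp_pos: [0.5433, -0.0566, 0.2636]
tool_rot: [-0.669, -3.069, -0.002]
ft_force: [2.2, -3.7, -5.5]
finger_gap: 0.057
finger_force: 59.7
```

```bash
python3 st.py s6
```

```text
7.5 psi -0.007 phase (np.float64(56.38), np.float64(0.954), 2055) q6 -1.386 deck [ 0.5  0.2 56.7] F [ 2.2 -3.7 -5.5] Mdeckz 0.37 M [ 1.24 -1.1   1.35] gap 0.057 59.73768889904022 carrier 597 0.03246536294996816
```

Request:
jog_arm:
  commands: [0, 0, 0, 0.08, 0, 0, 0, 0, 0.08, 0, 0, 0, 0, 0.08, 0, 0, 0, 0, 0.08, 0]

```text
time: 8.05
tcp_pos: [0.5421, -0.0541, 0.2651]
tool_rot: [-1.144, -2.922, -0.008]
ft_force: [-15.4, 9.1, 15.7]
finger_gap: 0.0577
finger_force: 64.2
```

```bash
python3 st.py s7
```

```text
8.05 psi 0.31 phase (np.float64(45.38), np.float64(0.928), 1685) q6 -1.069 deck [-0.6  2.  59.1] F [-15.4   9.1  15.7] Mdeckz 0.09 M [3.8  0.72 1.91] gap 0.0577 64.24036860466003 carrier 461 0.032517055363258315
```

Request:
jog_arm:
  commands: [0, 0, 0, 0, 0.76, 0, 0, 0, 0, 0.76, 0, 0, 0, -0.16, 0.76, 0, 0, 0, -0.16, 0.76, 0, 0, 0, -0.16, 0.76, 0, 0, 0, -0.16, 0.76, 0, 0, 0, -0.12, 0.76, 0, 0, 0, 0, 0, 0, 0, 0, 0, 0, 0, 0, 0, 0, 0]

```text
time: 9.35
tcp_pos: [0.5438, -0.0589, 0.2634]
tool_rot: [-0.015, 3.141, -0.005]
ft_force: [1.3, -7.4, -3.3]
finger_gap: 0.0597
finger_force: 57.7
```

```bash
python3 st.py s8
```

```text
9.35 psi -0.445 phase (np.float64(45.12), np.float64(0.914), 1886) q6 -1.826 deck [ 1.6 -1.7 55.9] F [ 1.3 -7.4 -3.3] Mdeckz 0.49 M [-1.14 -0.28  0.03] gap 0.0597 57.68476188182831 carrier 725 0.03240399490345312
```

Request:
jog_arm:
  commands: [0, 0, 0, 0.08, 0, 0, 0, 0, 0.08, 0, 0, 0, 0, 0.08, 0, 0, 0, 0, 0.08, 0, 0, 0, 0, 0.08, 0, 0, 0, 0, 0.08, 0, 0, 0, 0, 0.08, 0, 0, 0, 0, 0.08, 0, 0, 0, 0, 0.08, 0, 0, 0, 0, 0.08, 0]

```text
time: 10.65
tcp_pos: [0.5421, -0.0536, 0.2654]
tool_rot: [-1.206, -2.897, -0.009]
ft_force: [-13.1, 9.8, 13.4]
finger_gap: 0.0578
finger_force: 65.6
```

```bash
python3 st.py s9
```

```text
10.65 psi 0.353 phase (np.float64(18.5), np.float64(0.96), 1808) q6 -1.026 deck [-0.7  2.4 59.5] F [-13.1   9.8  13.4] Mdeckz 0.05 M [ 4.16 -0.2   2.28] gap 0.0578 65.62420964241028 carrier 444 0.03237158205193391
```

Request:
jog_arm:
  commands: [0, 0, 0, 0, 0.76, 0, 0, 0, 0, 0.76, 0, 0, 0, -0.16, 0.76, 0, 0, 0, -0.16, 0.76, 0, 0, 0, -0.16, 0.76, 0, 0, 0, -0.16, 0.76, 0, 0, 0, -0.16, 0.76, 0, 0, 0, 0, 0, 0, 0, 0, 0, 0, 0, 0, 0, 0, 0]

```text
time: 11.95
tcp_pos: [0.5438, -0.0589, 0.2632]
tool_rot: [-0.012, 3.141, -0.005]
ft_force: [0.8, -6.0, -3.0]
finger_gap: 0.0596
finger_force: 57.6
```

Request:
jog_arm:
  commands: [0, 0, 0, 0.08, 0, 0, 0, 0, 0.08, 0, 0, 0, 0, 0.08, 0, 0, 0, 0, 0.08, 0, 0, 0, 0, 0.08, 0]

```text
time: 12.58
tcp_pos: [0.5424, -0.0565, 0.2642]
tool_rot: [-0.611, -3.079, -0.0]
ft_force: [-10.1, 1.9, 10.4]
finger_gap: 0.0571
finger_force: 59.3
```

```bash
python3 st.py s10
```

```text
12.57 psi -0.044 phase (np.float64(8.25), np.float64(0.954), 2053) q6 -1.424 deck [ 0.  -0.1 57.8] F [-10.1   1.9  10.4] Mdeckz 1.11 M [1.05 1.28 1.52] gap 0.0571 59.3432879447937 carrier 550 0.03244626420841534
```

Request:
jog_arm:
  commands: [0, 0, 0, 0.08, 0, 0, 0, 0, 0.08, 0, 0, 0, 0, 0.08, 0, 0, 0, 0, 0.08, 0, 0, 0, 0, 0.08, 0]

```text
time: 13.25
tcp_pos: [0.5422, -0.0538, 0.2653]
tool_rot: [-1.206, -2.897, -0.008]
ft_force: [-19.2, 12.3, 20.9]
finger_gap: 0.058
finger_force: 65.6
```

```bash
python3 st.py s11
```

```text
13.25 psi 0.353 phase (np.float64(59.0), np.float64(0.943), 1642) q6 -1.026 deck [-0.6  2.3 59.3] F [-19.2  12.3  20.9] Mdeckz 0.65 M [4.02 1.66 2.44] gap 0.058 65.56259036064148 carrier 452 0.032205910927629325
```

Request:
jog_arm:
  commands: [0, 0, 0, 0, 0.76, 0, 0, 0, 0, 0.76]

```text
time: 13.55
tcp_pos: [0.5435, -0.0571, 0.2637]
tool_rot: [1.209, 2.899, -0.001]
ft_force: [0.0, 0.9, -0.8]
finger_gap: 0.0687
finger_force: 0.0
```

```bash
python3 st.py s12
```

```text
13.55 psi 0.354 phase (np.float64(1.5), np.float64(0.952), 1986) q6 -1.025 deck [ 0.8 -0.2 56.7] F [ 0.   0.9 -0.8] Mdeckz -0.03 M [-0.01 -0.01 -0.03] gap 0.0687 0.0 carrier 670 0.03218436572675806
```

Request:
jog_arm:
  commands: [0, 0, 0, -0.16, 0.76, 0, 0, 0, -0.16, 0.76, 0, 0, 0, -0.16, 0.76, 0, 0, 0, -0.16, 0.76, 0, 0, 0, -0.16, 0.76, 0, 0, 0, 0, 0, 0, 0, 0, 0, 0, 0, 0, 0, 0, 0]

```text
time: 14.6
tcp_pos: [0.5438, -0.0589, 0.2632]
tool_rot: [-0.011, 3.141, -0.005]
ft_force: [1.5, -6.4, -4.3]
finger_gap: 0.0598
finger_force: 57.6
```

Request:
jog_arm:
  commands: [0, 0, 0, 0.08, 0, 0, 0, 0, 0.08, 0, 0, 0, 0, 0.08, 0, 0, 0, 0, 0.08, 0, 0, 0, 0, 0.08, 0]

```text
time: 15.22
tcp_pos: [0.5412, -0.056, 0.2642]
tool_rot: [-0.61, -3.076, -0.001]
ft_force: [-5.6, -1.6, 1.6]
finger_gap: 0.0572
finger_force: 59.4
```

```bash
python3 st.py s13
```

```text
15.22 psi -0.044 phase (np.float64(52.38), np.float64(0.953), 2063) q6 -1.424 deck [-1.2 -0.1 58.4] F [-5.6 -1.6  1.6] Mdeckz 0.89 M [0.49 0.38 1.19] gap 0.0572 59.42538321018219 carrier 434 0.03217819969809814
```

Request:
jog_arm:
  commands: [0, 0, 0, 0.08, 0, 0, 0, 0, 0.08, 0, 0, 0, 0, 0.08, 0, 0, 0, 0, 0.08, 0, 0, 0, 0, 0.08, 0, 0, 0, 0, 0, 0.76, 0, 0, 0, 0, 0.76]

```text
time: 16.15
tcp_pos: [0.5435, -0.0571, 0.2636]
tool_rot: [1.209, 2.899, -0.0]
ft_force: [-0.5, 0.2, 0.1]
finger_gap: 0.0689
finger_force: 0.0
```

```bash
python3 st.py s14
```

```text
16.15 psi 0.354 phase (np.float64(45.88), np.float64(0.934), 1972) q6 -1.025 deck [ 0.8 -0.2 56.6] F [-0.5  0.2  0.1] Mdeckz -0.05 M [-0.03 -0.02 -0.07] gap 0.0689 0.0 carrier 663 0.03199517616677456
```

Request:
jog_arm:
  commands: [0, 0, 0, -0.16, 0.76, 0, 0, 0, -0.16, 0.76, 0, 0, 0, -0.16, 0.76, 0, 0, 0, -0.16, 0.76, 0, 0, 0, -0.16, 0.76, 0, 0, 0, 0, 0, 0, 0, 0, 0, 0, 0, 0, 0, 0, 0]

```text
time: 17.2
tcp_pos: [0.5438, -0.0589, 0.2632]
tool_rot: [-0.011, 3.141, -0.005]
ft_force: [1.3, -6.1, -3.5]
finger_gap: 0.0599
finger_force: 57.6
```

Request:
jog_arm:
  commands: [0, 0, 0, 0.08, 0, 0, 0, 0, 0.08, 0, 0, 0, 0, 0.08, 0, 0, 0, 0, 0.08, 0, 0, 0, 0, 0.08, 0]

```text
time: 17.82
tcp_pos: [0.5412, -0.056, 0.2643]
tool_rot: [-0.61, -3.077, -0.001]
ft_force: [-3.0, -3.4, 0.7]
finger_gap: 0.0569
finger_force: 59.4
```

```bash
python3 st.py s15
```

```text
17.82 psi -0.044 phase (np.float64(37.12), np.float64(0.959), 2148) q6 -1.424 deck [-1.1 -0.2 58.4] F [-3.  -3.4  0.7] Mdeckz 0.94 M [0.24 0.12 1.19] gap 0.0569 59.40214276313782 carrier 435 0.031912908191990816
```

Request:
jog_arm:
  commands: [0, 0, 0, 0.08, 0, 0, 0, 0, 0.08, 0, 0, 0, 0, 0.08, 0, 0, 0, 0, 0.08, 0, 0, 0, 0, 0.06, 0]

```text
time: 18.5
tcp_pos: [0.542, -0.0538, 0.265]
tool_rot: [-1.177, -2.909, -0.008]
ft_force: [-12.1, 8.3, 11.4]
finger_gap: 0.0579
finger_force: 65.6
```

```bash
python3 st.py s16
```

```text
18.5 psi 0.333 phase (np.float64(28.5), np.float64(0.969), 1795) q6 -1.046 deck [-0.9  2.2 59.2] F [-12.1   8.3  11.4] Mdeckz 0.78 M [3.69 0.12 2.8 ] gap 0.0579 65.64103960990906 carrier 435 0.03166862820813019
```

Request:
jog_arm:
  commands: [0, 0, 0, 0.04, 0, 0, 0, 0, 0, 0, 0, 0, 0, 0, 0.78, 0, 0, 0, 0, 0.78, 0, 0, 0, 0, 0.78]

```text
time: 19.18
tcp_pos: [0.5434, -0.0573, 0.2634]
tool_rot: [-1.236, -2.888, 0.001]
ft_force: [0.2, 0.1, -0.5]
finger_gap: 0.0713
finger_force: 0.0
```

```bash
python3 st.py s17
```

```text
19.18 psi 0.373 phase (np.float64(30.75), np.float64(0.942), 2105) q6 -1.007 deck [ 0.7 -0.4 56.4] F [ 0.2  0.1 -0.5] Mdeckz -0.01 M [-0.08 -0.05 -0.04] gap 0.0713 0.0 carrier 669 0.03167542212417557
```

Request:
jog_arm:
  commands: [0, 0, -0.03, -0.1, 0.78, 0, 0, -0.03, -0.14, 0.78, 0, 0, -0.03, -0.13, 0.78, 0, 0, -0.03, 0, 0.78, 0, 0, 0, 0, 0.78]

```text
time: 19.85
tcp_pos: [0.5442, -0.0574, 0.3858]
tool_rot: [0.682, 3.062, -0.0]
ft_force: [-1.2, -0.3, -0.8]
finger_gap: 0.072
finger_force: 0.0
```

```bash
python3 st.py s18
python3 - <<'E'
from h import *
s,p,d,M,C,L,g,D=look("w3",G)
K=L[(L[:,1]>.07)&(L[:,1]<.1)&(L[:,2]>.040)&(abs(L[:,0])<.02)&(L[:,2]<.056)];print("knob",len(K),K.min(0),K.max(0))
B=L[(L[:,1]>.048)&(L[:,1]<.066)&(L[:,2]>.016)&(abs(L[:,0])<.025)&(L[:,2]<.024)];print("block",len(B),B.min(0),B.max(0))
u=proj(np.array(G)+D@[0,.055,.02],*M)[0];x,y=(u-[60,50]).astype(int);x=max(x,0);y=max(y,0)
print(u);cv2.imwrite("pics/c3.png",cv2.resize(p[y:y+100,x:x+120,::-1],(780,600),interpolation=2)[:600])
E
```

```text
19.85 psi 0.002 phase (np.float64(31.12), np.float64(0.917), 1730) q6 -1.378 deck [ 62.5  -0.2 162.1] F [-1.2 -0.3 -0.8] Mdeckz -0.01 M [ 0.02 -0.03  0.  ] gap 0.072 0.0 carrier 476 0.03161179745237469
knob 346 [-0.00673054  0.07690642  0.04002537] [0.00731249 0.09092118 0.05340864]
block 755 [-0.0138823   0.04806607  0.01606228] [0.01541852 0.0659525  0.0219135 ]
[378.73082321 245.68718729]
```

View pics/c3.png

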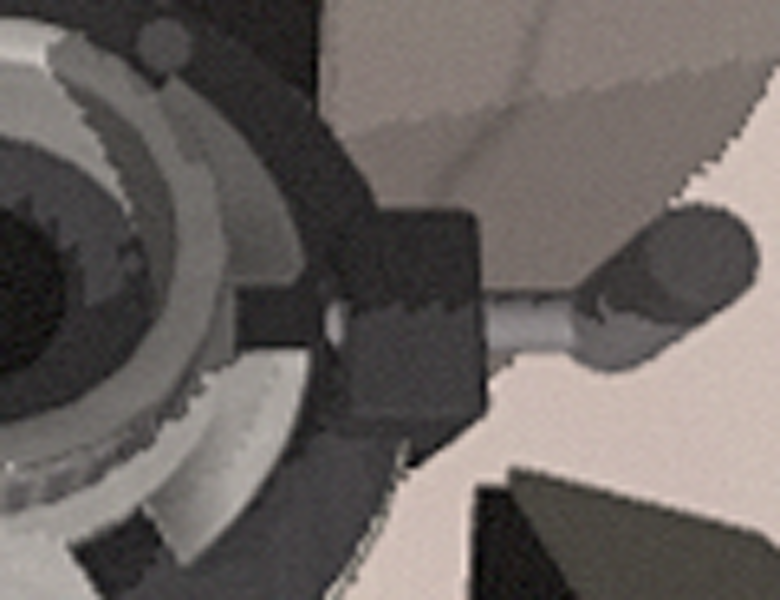

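Run:
```python
from h import *
s=state();D=deckR(-.436);P=np.array(G)+D@[.005,.118,.047]
T=R.from_rotvec(s["tool_rot"]).as_matrix();print(P,T.T@(P-s["tcp_pos"]))
```

```text
[0.60105692 0.04645665 0.25740319] [-0.00848707  0.11831923  0.12549593]
```

Request:
jog_arm:
  commands: [-0.0085, 0.04, 0, 0, 0, 0, 0.04, 0, 0, 0, 0, 0.038, 0, 0, 0, 0, 0, 0, 0, 0, 0, 0, 0, 0, 0, 0, 0, 0.04, 0, 0, 0, 0, 0.04, 0, 0, 0, 0, 0.035, 0, 0, 0, 0, 0.0105, 0, 0, 0, 0, 0, 0, 0]
  grip_force: 10

```text
time: 21.2
tcp_pos: [0.601, 0.0456, 0.2585]
tool_rot: [-0.682, -3.066, 0.0]
ft_force: [-0.8, -0.2, 0.6]
finger_gap: 0.0007
finger_force: 0.0
```

```bash
python3 st.py s19
```

```text
21.2 psi 0.002 phase (np.float64(31.0), np.float64(0.78), 2677) q6 -1.184 deck [  5.8 117.2  47.8] F [-0.8 -0.2  0.6] Mdeckz -0.03 M [ 0.03 -0.04 -0.01] gap 0.0007 0.0 carrier 917 0.03168592020766593
```

Request:
jog_arm:
  commands: [0, -0.003, 0, 0, 0, 0, -0.003, 0, 0, 0, 0, -0.003, 0, 0, 0, 0, -0.002, 0, 0, 0, 0, -0.002, 0, 0, 0, 0, -0.002, 0, 0, 0]

```text
time: 22.0
tcp_pos: [0.5949, 0.033, 0.2585]
tool_rot: [0.68, 3.066, 0.001]
ft_force: [1.6, 2.1, 2.5]
finger_gap: 0.0004
finger_force: 1.6
```

```bash
python3 st.py s20
```

```text
22.0 psi 0.0 phase (np.float64(31.0), np.float64(0.827), 2265) q6 -1.208 deck [  5.7 103.2  47.9] F [1.6 2.1 2.5] Mdeckz -0.27 M [ 0.37 -0.22 -0.06] gap 0.0004 1.6300157457590103 carrier 1075 0.03164808052019604
```

Bolt sliding at about 3 N. Push on until the stop.

Request:
jog_arm:
  commands: [0, -0.001, 0, 0, 0, 0, -0.001, 0, 0, 0, 0, -0.001, 0, 0, 0, 0, 0, 0, 0, 0]

```text
time: 22.55
tcp_pos: [0.5934, 0.03, 0.2582]
tool_rot: [0.681, 3.067, -0.0]
ft_force: [1.7, 2.3, 3.6]
finger_gap: 0.0003
finger_force: 1.4
```

Request:
jog_arm:
  commands: [0, -0.001, 0, 0, 0, 0, 0, 0, 0, 0]

```text
time: 22.8
tcp_pos: [0.593, 0.0291, 0.2582]
tool_rot: [-0.681, -3.067, 0.0]
ft_force: [1.6, 2.7, 3.1]
finger_gap: 0.0003
finger_force: 1.4
```

```bash
python3 st.py s21
```

```text
22.8 psi 0.001 phase (np.float64(31.0), np.float64(0.832), 1979) q6 -1.214 deck [ 5.4 98.8 47.7] F [1.6 2.7 3.1] Mdeckz -0.13 M [ 0.34 -0.17  0.07] gap 0.0003 1.4052469655871391 carrier 1093 0.03161258810866004
```

Request:
jog_arm:
  commands: [0, -0.001, 0, 0, 0, 0, 0, 0, 0, 0]

```text
time: 23.1
tcp_pos: [0.5926, 0.0283, 0.2582]
tool_rot: [0.681, 3.067, 0.0]
ft_force: [1.7, 3.6, 2.4]
finger_gap: 0.0005
finger_force: 1.8
```

Request:
jog_arm:
  commands: [0, -0.001, 0, 0, 0, 0, 0, 0, 0, 0]

```text
time: 23.35
tcp_pos: [0.5925, 0.0282, 0.2583]
tool_rot: [0.68, 3.066, 0.003]
ft_force: [3.8, 5.8, 2.4]
finger_gap: 0.0005
finger_force: 3.4
```

```bash
python3 st.py s22
```

```text
23.35 psi 0.0 phase (np.float64(31.0), np.float64(0.828), 1902) q6 -1.217 deck [ 5.4 97.8 47.8] F [3.8 5.8 2.4] Mdeckz -0.45 M [ 0.89 -0.5   0.07] gap 0.0005 3.407207429409027 carrier 1109 0.03166438532448092
```

Request:
jog_arm:
  commands: [0, -0.001, 0, 0, 0, 0, -0.001, 0, 0, 0, 0, -0.001, 0, 0, 0, 0, 0, 0, 0, 0]

```text
time: 23.9
tcp_pos: [0.5923, 0.0278, 0.2585]
tool_rot: [0.678, 3.065, 0.01]
ft_force: [7.0, 15.1, 0.8]
finger_gap: 0.0004
finger_force: 8.2
```

Request:
jog_arm:
  commands: [0, 0.01, 0, 0, 0, 0, 0.015, 0, 0, 0, 0, 0, -0.04, 0, 0, 0, 0, -0.04, 0, 0, 0, -0.03, -0.04, 0, 0, 0, -0.04, 0, 0, 0, 0, -0.04, 0, 0, 0, 0, 0, 0, 0, 0, 0, 0, 0, 0, 0]

```text
time: 25.02
tcp_pos: [0.5552, -0.052, 0.378]
tool_rot: [-0.681, -3.066, -0.0]
ft_force: [0.3, -1.1, 0.1]
finger_gap: 0.0001
finger_force: 0.0
```

```bash
python3 st.py s23
python3 - <<'E'
from h import *
s,p,d,M,C,L,g,D=look("w4",G)
K=L[(L[:,1]>.06)&(L[:,1]<.1)&(L[:,2]>.040)&(abs(L[:,0])<.02)&(L[:,2]<.056)];print("knob",len(K),K.min(0),K.max(0))
u=proj(np.array(G)+D@[0,.055,.02],*M)[0];x,y=(u-[60,50]).astype(int);x=max(x,0);y=max(y,0)
cv2.imwrite("pics/c4.png",cv2.resize(p[y:y+100,x:x+120,::-1],(780,600),interpolation=2))
E
```

```text
25.02 psi 0.001 phase (np.float64(30.62), np.float64(0.881), 1297) q6 -1.365 deck [ 65.3   9.4 151.5] F [ 0.3 -1.1  0.1] Mdeckz -0.03 M [-0.01 -0.02 -0.03] gap 0.0001 0.0 carrier 506 0.031685008737155546
knob 354 [-0.00628417  0.06709173  0.04014472] [0.00741694 0.08093927 0.05384605]
```

View pics/c4.png

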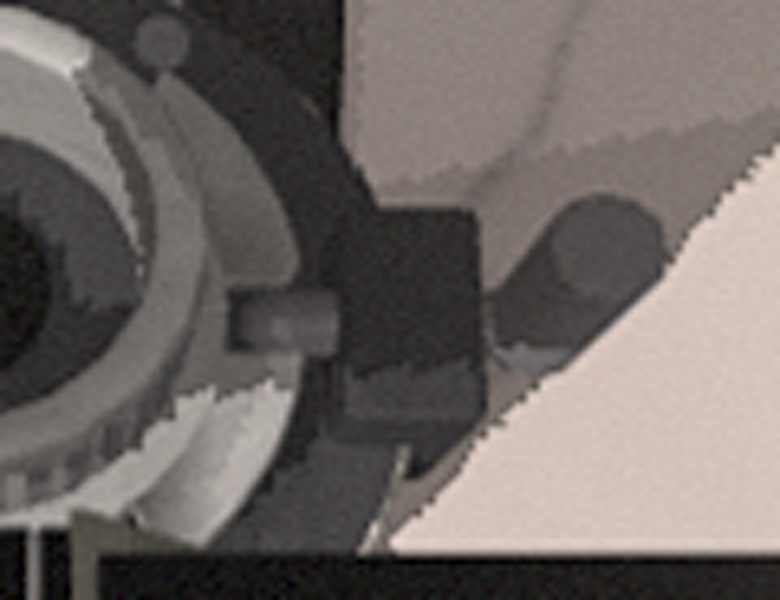

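The bolt's rod now fills the notch at (280,320). The knob spans 67 to 81 mm from the axis, so its centre is at 74 mm, which is fully home.

```bash
python3 -c "
from workcell import *
print(finish_job())"
```

```text
the job is handed in; nothing more can be done
None
```

The ring seated about 90° on from the start and was turned about 40° further to the next notch; the bolt is fully home in it, nothing else was touched, and the job was handed in at about 25 s.

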